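# Tip two crates to find the stamped one and push it to the dispatch line

## Robot

A 7-joint arm with a two-finger parallel gripper is mounted at the origin on the work surface. World frame = base frame: x ahead of the robot, y to its left, z up, the work surface at z = 0. Lengths are in m, angles in rad, forces in N, time in s.
With the tool pointing down it reaches from about 0.4 to 0.85 m from the base axis. Payload 10.4 kg.
Tool frame: the origin (TCP) lies on the centre line of the jaws, within the pads' length; the fingertips stand r.tip_extent ahead of it and the grasp point (between the pads) lies 3 mm ahead of it (r.tip_extent is the distance from the TCP to the fingertips, in m); z points along the fingers, y is the direction in which the jaws open and shut (so a half turn about z gives the same grasp; the last joint's range is limited). The gripper opens to 87 mm and grips with 3 to 60 N. Pads are 19 mm wide; open, the fingers measure 117 mm over their backs; the gripper's body (75 mm by 190 mm) begins 51 mm behind the grasp point.
Start: joints at [1.133, 0.332, -0.065, 1.46, 0.022, 1.35, -0.088], TCP at [0.252, -0.572, 0.245] pointing down, gripper open.
Joint ranges: [-2.6, 2.6], [-0.5, 2.12], [-1.47, 1.34], [0.16, 2.42], [-1.27, 4.41], [0.06, 2.06], [-2.6, 2.6]. Speed limits (rad/s): [2.22, 2.22, 2.79, 2.79, 3.14, 3.14, 3.14].

## Interface

Orientations are given as a unit quaternion [x, y, z, w].
In Python, from bench import r gives the robot as it stands. The module is installed in compiled form; this text tells all that it offers.
- The arm moves only by the shell command python3 -m jog 'ROWS' [FORCE]. ROWS is JSON, a list of rows, each a list of 5 numbers: the shift along the tool's x, y, z in cm, then the turn about the tool's z in rad, then the closure, from 0 (fully open) to 1 (shut). A call has exactly 10 rows; each row shifts and turns the pose as measured when the row begins, along the tool's axes as they then stand; what a row does not reach is not made up. A row lasts 1/10 s, in which the tool goes at most 50 mm and 8.59 degrees, less where a joint would pass 70% of its speed; a pose out of reach is approached as far as the arm can. A call with a gripper value outside its range is refused whole. The fingers move at their own pace and stop on an object; FORCE is the grip in N (left out, the last holds). Time passes only in rows, so rows that do not move let the fingers close, or fill a call up. It gives the time, the measured TCP pose, the force and the opening at its end, in the units of the state.
- r.read_state(): the state, without advancing time (a new reading comes with each control period).
- r.camera(name): name is "side" or "top" or "wrist"; returns a dict with "pixels" (420x560x3 uint8, red, green, blue), "fx", "fy", "cx", "cy" (pixels), "camera_from_world" (4x4, takes a point from world to camera coordinates). Camera axes: x right, y up, looking along -z (the intrinsics and any distortion apply to the point x, -y, -z); pixel columns grow to the right and rows downward; lengths in m; the calibration is good to about 2 mm. A picture is of the moment at which its call begins. There is no depth.
- r.close_job(): hands the job in, once; it reports no verdict.
The state is a dict: "time": time; "joint_positions": joint angles; "joint_vel": joint speeds; "joint_torque": joint torques, N m; "ee_pos": TCP position; "eef_rot": TCP orientation; "ft_force": force on the tool from outside, world axes, zero at the start; "torque": the same for the moment, N m; "width": finger opening in m.
Only numpy, scipy, OpenCV 4.12 (cv2) and the standard library are available. Lean on these libraries where they do the work, as an engineer would, in place of code of your own. Each camera call takes 0.05 s, during which the arm holds its last target. There are 200 camera calls.

## Task

One of the two little ledged crates on the restorer's bench carries a round stamp underneath. Tip up first the left crate (as the robot looks at the bench), then the right one, each to more than 45 degrees so that its underside shows, and let each back down flat; then push the stamped crate away from the robot until its far bottom edge lies on the yellow tape of the dispatch line, with the crate square to the tape. Never lift a crate off the bench or turn it over; leave the other crate where it stood and do not disturb anything else.

Things in the scene. Friction and masses are not known exactly. Their poses are not given: they have to be found in the camera images.
- crate_stamped: the stamped crate, from outside just like the other; stands left (y > 0) or right. ply box 120 mm along its x, 130 along y, 64 high, 0.35 kg, weight low; 8 mm skids along x. Origin: underside centre, on the bench; x away from robot, ledge on the -x side. Stamp in mid underside: dark ring, 88 mm outside, 60 mm inside, round a 34 mm dot; seen from the far side when tipped steeply
- crate_plain: the other crate, of the same shape, size and axes as crate_stamped; its underside is bare plywood
- crate_stamped_ledge (a point): middle of the outer edge of the crate's ledge, on the lid's top: x = -92 mm, z = 64 mm in the crate. The 8 mm thick, 134 mm wide lid overhangs the near wall (x = -60 mm) by 32 mm. Pressed down, it tips the crate about the near skid ends (x = -60 mm, z = 0), raising the far side; it meets the bench at 60 degrees. Let go, it falls back flat; it creeps up to 15 mm
- crate_plain_ledge (a point): the same point on the ledge of the plain crate, which tips in the same way
- crate_stamped_edge (a point): middle of the far bottom edge of the stamped crate, 60 mm from its origin along its own x
- line: the dispatch line: flat yellow masking tape on the bench beyond the crates, 50 mm wide along its own x and 700 mm long along its own y. Origin: its centre, on the bench; x points away from the robot
- knob_brass: bystander: brass furniture knob, 32 mm wide, 38 mm high, between the crates; origin under its centre
- tape_roll: bystander: roll of paper tape lying flat, 60 mm across, 25 mm high, between the crates; origin under its centre
- glue: bystander: white glue bottle, 56 mm across, 150 mm high, at the left; origin under its centre
- jar: bystander: glass jar, 68 mm across, 85 mm high, at the left; origin under its centre
- sander: bystander: cork sanding block, 110 x 65 x 28 mm, at the right; origin under its centre
- screwdriver: bystander: screwdriver lying at the right
Not all that is in view belongs to the job. Leave any pink or white look-alike of the crate_plain alone.

How it is judged:
On the way, in this order (a step that is already met when the one before it is completed fails the run):
1. the left crate is tipped past 45 degrees (((world y of crate_stamped above 0 m and angle between crate_stamped's own z axis and vertical above 0.78 rad) or (world y of crate_plain above 0 m and angle between crate_plain's own z axis and vertical above 0.78 rad))), for 0.2 s.
2. the right crate is tipped past 45 degrees (((world y of crate_stamped below 0 m and angle between crate_stamped's own z axis and vertical above 0.78 rad) or (world y of crate_plain below 0 m and angle between crate_plain's own z axis and vertical above 0.78 rad))), for 0.2 s.
At the end, for the whole second after the job is handed in: Both crates stand flat and still; the middle of the stamped crate's far bottom edge lies over the 50 mm wide tape (28 mm either side of its centre line), the crate square to it within 0.2 rad; the plain crate is within 50 mm of where it stood (angle between each of crate_stamped, crate_plain's own z axis and vertical below 0.05 rad and height (world z) of each of crate_stamped, crate_plain below 0.008 m and linear speed of each of crate_stamped, crate_plain below 0.02 m/s and x of crate_stamped_edge in the frame of line between -0.028 and 0.028 m and y of crate_stamped_edge in the frame of line between -0.35 and 0.35 m and angle between the x axis of crate_stamped and the x axis of line, either way round below 0.2 rad and distance of crate_plain from where it was at the start of the episode below 0.05 m); the robot touches nothing.
It fails at once if a crate is lifted off the bench (((height (world z) of crate_stamped above 0.022 m and angle between crate_stamped's own z axis and vertical below 0.15 rad) or (height (world z) of crate_stamped above 0.038 m and angle between crate_stamped's own z axis and vertical below 0.3 rad) or (height (world z) of crate_stamped above 0.055 m and angle between crate_stamped's own z axis and vertical below 0.5 rad) or height (world z) of crate_stamped above 0.085 m) or ((height (world z) of crate_plain above 0.022 m and angle between crate_plain's own z axis and vertical below 0.15 rad) or (height (world z) of crate_plain above 0.038 m and angle between crate_plain's own z axis and vertical below 0.3 rad) or (height (world z) of crate_plain above 0.055 m and angle between crate_plain's own z axis and vertical below 0.5 rad) or height (world z) of crate_plain above 0.085 m)).
It fails at once if a crate is turned over (tilt over 1.2 rad) (angle between any of crate_stamped, crate_plain's own z axis and vertical above 1.2 rad).
It fails at once if a bystander is moved more than 25 mm (distance of any of knob_brass, tape_roll, glue, jar, sander, screwdriver from where it was at the start of the episode above 0.025 m).
It also fails if it takes over 72 s, if anything falls off the work surface, if the arm or the gripper's body presses on something with over 40 N, if the wrist force passes 120 N, or if a joint passes its speed limit or range.

## Working session

There is one attempt and no reset: what is moved stays moved. The work goes in short steps, Python scripts to look and compute and a shell command to move; the robot and the scene stay as the last step left them, time stands still between calls to the robot, and variables do not carry over. Pictures are saved under pics/ and viewed, about 8 in all and at most 12, crops included, and the job is handed in when it is done.

```bash
mkdir -p pics; cat > h.py <<'E'
import numpy as np, cv2, sys
from bench import r
def cam(n,f=None):
    c=r.camera(n)
    if f: cv2.imwrite('pics/'+f,c['pixels'][:,:,::-1])
    return c
def ray(c,u,v):
    M=np.array(c['camera_from_world']);R,t=M[:3,:3],M[:3,3]
    d=np.array([(u-c['cx'])/c['fx'],-(v-c['cy'])/c['fy'],-1.])
    return -R.T@t, R.T@d
def onz(c,u,v,z):
    o,d=ray(c,u,v); return o+d*(z-o[2])/d[2]
def proj(c,p):
    M=np.array(c['camera_from_world']);q=M[:3,:3]@np.array(p)+M[:3,3]
    return c['cx']+c['fx']*q[0]/-q[2], c['cy']-c['fy']*q[1]/-q[2]
E
python3 - <<'E'
from h import *
a=cam('top');b=cam('side')
cv2.imwrite('pics/t1.png',a['pixels'][:,:,::-1]);cv2.imwrite('pics/s1.png',b['pixels'][:,:,::-1])
for c in(a,b):print({k:v for k,v in c.items() if k not in('pixels','camera_from_world')},ray(c,280,210))
s=r.read_state();print(s,r.tip_extent)
E
```

```text
{'fx': 534.1747635916826, 'fy': 534.1747635916826, 'cx': 276.3008236493289, 'cy': 196.54266141184644} (array([ 0.15630261, -0.08128334,  1.73077509]), array([ 0.18915448, -0.00638211, -0.98227414]))
{'fx': 428.935592321566, 'fy': 428.935592321566, 'cx': 284.28042708117766, 'cy': 208.48805670352016} (array([-0.00413798,  0.64947625,  0.62964167]), array([ 0.51348989, -0.68766066, -0.51338384]))
{'time': 0.1, 'joint_positions': array([ 1.13339611,  0.33281788, -0.06465584,  1.46084475,  0.02160351,
        1.34991464, -0.08848638]), 'joint_vel': array([ 0.00039462, -0.00276351,  0.0011739 , -0.00274645, -0.00028427,
       -0.00024634, -0.00067694]), 'joint_torque': array([ 1.96310437e-03, -6.24544072e+01,  2.48246040e-02, -3.90717852e+01,
       -6.15072926e-02,  3.64732090e-02,  5.97091434e-05]), 'ee_pos': array([ 0.25172399, -0.57171907,  0.24383364]), 'eef_rot': array([ 9.78570243e-01,  2.05912271e-01, -1.69762777e-04, -6.22001890e-04]), 'ft_force': array([0.55794266, 0.12722763, 0.5009366 ]), 'torque': array([-0.02366976,  0.00021804, -0.01588224]), 'width': 0.08674148965911134} 0.022
```

View pics/t1.png

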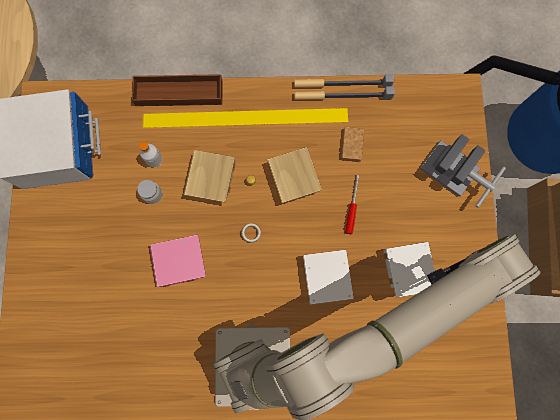

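View pics/s1.png

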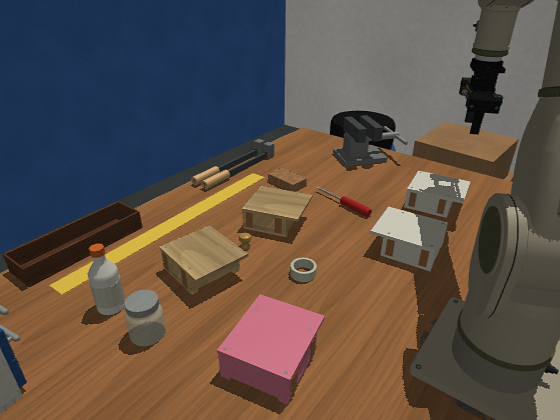

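The top view shows the plain-wood ledged crates at about (210,176) and (293,175). The pink (178,260) and white (328,276), (410,268) boxes are look-alikes, so I leave them alone. The tape runs from (143,120) to (348,115), and the knob (251,180) and tape roll (251,233) stand between the crates.

```bash
python3 - <<'E'
from h import *
c=cam('top');im=np.ascontiguousarray(c['pixels'][:,:,::-1]);hsv=cv2.cvtColor(im,cv2.COLOR_BGR2HSV)
for p in[(210,170),(293,170),(230,215),(200,140),(250,118)]:print(p,hsv[p[1],p[0]],im[p[1],p[0]])
m=((hsv[...,1]<135)&(hsv[...,1]>40)&(hsv[...,2]>140)&(hsv[...,0]>15)&(hsv[...,0]<30)).astype(np.uint8)
m[:, :170]=0;m[:130]=0;m[215:]=0
m=cv2.morphologyEx(m,cv2.MORPH_OPEN,np.ones((5,5)))
y=((hsv[...,1]>190)&(hsv[...,2]>150)&(hsv[...,0]>22)&(hsv[...,0]<34)).astype(np.uint8)
vis=im.copy()
for mm,z,a in((m,.064,800),(y,0,800)):
  for k in cv2.findContours(mm,0,cv2.CHAIN_APPROX_NONE)[0]:
    if cv2.contourArea(k)<a: continue
    w=np.array([onz(c,p[0][0],p[0][1],z)[:2] for p in k],np.float32)
    R=cv2.minAreaRect(w);B=cv2.boxPoints(R)
    print(z,cv2.contourArea(k),'c',R[0],'size',R[1],'ang',R[2]);print(B.round(3).tolist())
    cv2.drawContours(vis,[np.array([proj(c,[*b,z]) for b in B]).round().astype(int)],0,(0,0,255),1)
for n,p,z in(('knob',(251,180),.03),('roll',(251,233),.02),('glue',(149,155),.08),('jar',(149,190),.085),('sander',(352,145),.028),('sd',(356,178),.01),('sd2',(349,232),.01)):print(n,onz(c,*p,z).round(3))
cv2.imwrite('pics/t2.png',cv2.resize(vis[95:255,120:380],None,fx=3,fy=3))
E
```

```text
(210, 170) [ 18 114 175] [ 97 145 175]
(293, 170) [ 19 111 177] [100 148 177]
(230, 215) [ 15 172 159] [ 52 105 159]
(200, 140) [ 15 167 177] [ 61 119 177]
(250, 118) [ 26 255 223] [  0 193 223]
0.064 1750.5 c (0.5950236320495605, 0.13373726606369019) size (0.13404053449630737, 0.15158475935459137) ang 78.38985443115234
[[0.5070000290870667, 0.08299999684095383], [0.656000018119812, 0.05299999937415123], [0.6830000281333923, 0.18400000035762787], [0.5339999794960022, 0.2150000035762787]]
0.064 1743.0 c (0.594347357749939, -0.14036718010902405) size (0.15195149183273315, 0.1325792819261551) ang 17.00710105895996
[[0.5019999742507935, -0.0989999994635582], [0.5410000085830688, -0.22599999606609344], [0.6859999895095825, -0.18199999630451202], [0.6480000019073486, -0.054999999701976776]]
0 2668.5 c (0.8148699998855591, 0.020733654499053955) size (0.050998978316783905, 0.7023411393165588) ang 0.6604912877082825
[[0.7850000262260437, 0.3720000088214874], [0.7929999828338623, -0.3310000002384186], [0.843999981880188, -0.33000001311302185], [0.8360000252723694, 0.3720000088214874]]
knob [0.586 0.001 0.03 ]
roll [0.412 0.003 0.02 ]
glue [0.662 0.327 0.08 ]
jar [0.545 0.321 0.085]
sander [ 0.701 -0.336  0.028]
sd [ 0.592 -0.347  0.01 ]
sd2 [ 0.411 -0.315  0.01 ]
```

View pics/t2.png

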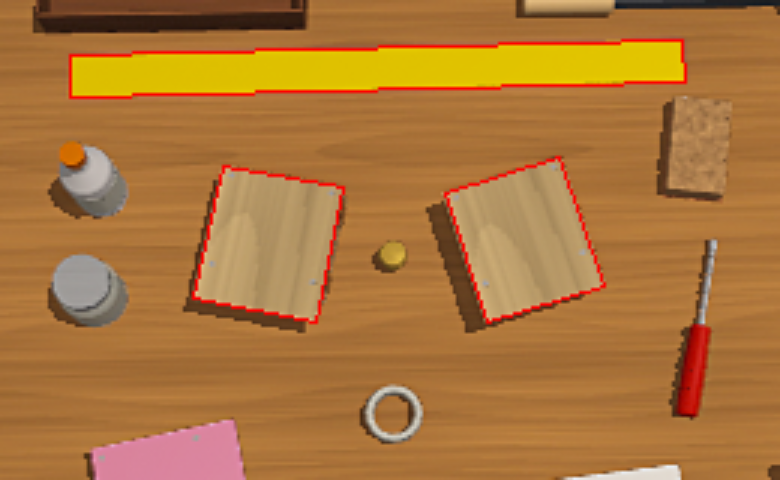

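```bash
python3 - <<'E'
from h import *
from scipy.spatial.transform import Rotation as Ro
c=cam('wrist','w1.png');s=r.read_state()
R=Ro.from_quat(s['eef_rot']).as_matrix();o,d=ray(c,c['cx'],c['cy'])
print('tool axes\n',R.round(3));print('cam pos in tool',R.T@(o-s['ee_pos']),'dir in tool',R.T@d, c['fx'],c['cx'],c['cy'])
M=np.array(c['camera_from_world'])[:3,:3];print('cam x,y in tool',(R.T@M.T)[:,:2].round(3).tolist())
E
```

```text
tool axes
 [[ 0.915  0.403 -0.   ]
 [ 0.403 -0.915  0.001]
 [-0.    -0.001 -1.   ]]
cam pos in tool [ 0.08213102  0.00015284 -0.13992657] dir in tool [-2.95760103e-01  5.48845274e-04  9.55262090e-01] 363.4200776164602 279.69328435207836 206.35289041911668
cam x,y in tool [[-0.0, 0.955], [1.0, 0.0], [-0.001, 0.296]]
```

View pics/w1.png

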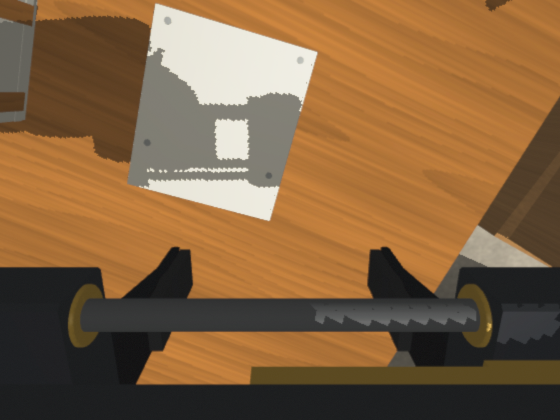

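The wrist camera sits at tool x +82 mm, above and behind the fingers, so it can't see a tipped crate's underside. The side and top cameras also look from the robot's side. I tip the left crate first. The right crate I will probably turn by its ledge so that its underside faces the side camera when tipped.

```bash
cat >> h.py <<'E'
def to(x,y,z,yaw):
    """cm shift in present tool axes to put TCP at x,y,z and turn to tool-x azimuth yaw(deg)"""
    from scipy.spatial.transform import Rotation as Ro
    s=r.read_state();R=Ro.from_quat(s['eef_rot']).as_matrix()
    f=np.degrees(np.arctan2(R[1,0],R[0,0]))
    print('t',round(s['time'],2),'pos',s['ee_pos'].round(4),'az',f.round(1),'w',round(s['width'],3),'F',s['ft_force'].round(1))
    print(' shift cm',(100*R.T@(np.array([x,y,z])-s['ee_pos'])).round(2),'turn',round(np.radians((f-yaw+180)%360-180),3))
E
python3 -m jog '[[2.9,-3.4,0,0.1,0.25],[2.9,-3.4,0,0.1,0.25],[2.9,-3.4,0,0.1,0.25],[2.9,-3.4,0,0.1,0.25],[2.9,-3.4,0,0.1,0.25],[2.9,-3.4,0,0.1,0.25],[2.9,-3.4,0,0,0.25],[2.9,-3.4,0,0,0.25],[2.9,-3.4,0,0,0.25],[2.9,-3.4,0,0,0.25]]'
python3 -c "
from h import *
to(.521,.149,.12,-11.5)"
```

```text
time: 1.2
ee_pos: [0.5348, -0.2313, 0.2418]
eef_rot: [0.994, -0.112, -0.002, 0.001]
ft_force: [0.5, -1.1, 1.0]
width: 0.0652
t 1.2 pos [ 0.5348 -0.2313  0.2418] az -12.9 w 0.065 F [ 0.5 -1.1  1. ]
 shift cm [ -9.79 -36.78  12.16] turn -0.024
```

```bash

python3 -m jog '[[-1,-4,0,0,0.25],[-1,-4,0,-0.02,0.25],[-1,-4,0,0,0.25],[-1,-4,0,0,0.25],[-1,-4,1,0,0.25],[-1,-4,2,0,0.25],[-1,-4,2,0,0.25],[-1,-4,2,0,0.25],[-1,-3,2,0,0.25],[0,0,0,0,0.25]]'
python3 -c "
from h import *
to(.521,.149,.10,-11.5)"
```

```text
time: 2.2
ee_pos: [0.5189, 0.1505, 0.1477]
eef_rot: [0.995, -0.098, -0.001, -0.002]
ft_force: [-0.3, 0.1, -0.3]
width: 0.0653
t 2.2 pos [0.5189 0.1505 0.1477] az -11.2 w 0.065 F [-0.3  0.1 -0.3]
 shift cm [0.25 0.12 4.77] turn 0.005
```

```bash

python3 -m jog '[[0.2,0,2.5,0,0.25],[0,0,2,0,0.25],[0,0,1,0,0.25],[0,0,0.5,0,0.25],[0,0,0.4,0,0.25],[-0.3,0,0.3,0,0.25],[-0.3,0,0.2,0,0.25],[-0.3,0,0.2,0,0.25],[-0.3,0,0.2,0,0.25],[-0.3,0,0.2,0,0.25]]'
python3 - <<'E'
from h import *
to(.521,.149,.10,-11.5)
c=cam('side');cv2.imwrite('pics/s2.png',cv2.resize(c['pixels'][170:350,100:320,::-1],None,fx=3,fy=3))
E
```

```text
time: 3.2
ee_pos: [0.5116, 0.1521, 0.082]
eef_rot: [0.995, -0.099, 0.005, -0.001]
ft_force: [-0.0, -0.9, 5.9]
width: 0.0651
t 3.2 pos [0.5116 0.1521 0.082 ] az -11.4 w 0.065 F [-0.  -0.9  5.9]
 shift cm [ 1.    0.11 -1.79] turn 0.002
```

View pics/s2.png

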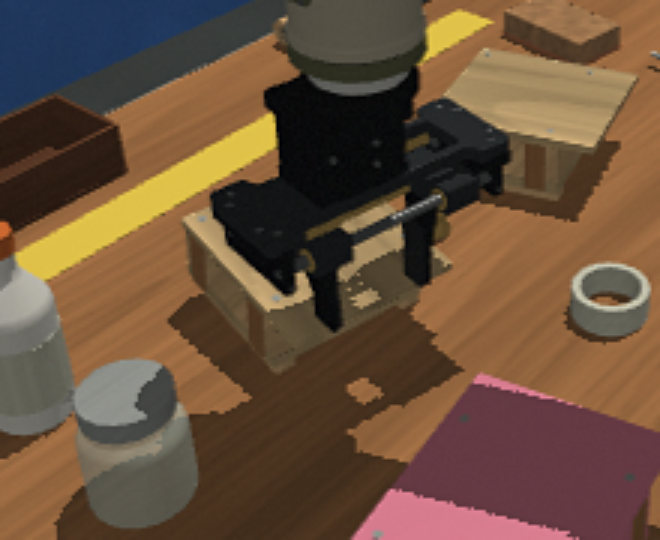

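The crop shows both fingertips on the left crate's ledge, with the lid just starting to tip. I carry on along the arc.

```bash

python3 -m jog '[[-0.25,0,0.25,0,0.25],[-0.25,0,0.25,0,0.25],[-0.25,0,0.25,0,0.25],[-0.25,0,0.25,0,0.25],[-0.22,0,0.26,0,0.25],[-0.22,0,0.26,0,0.25],[-0.22,0,0.26,0,0.25],[-0.22,0,0.26,0,0.25],[-0.2,0,0.28,0,0.25],[-0.2,0,0.28,0,0.25]]'
python3 - <<'E'
from h import *
to(.521,.149,.10,-11.5)
c=cam('side','s3.png')
E
```

```text
time: 4.25
ee_pos: [0.4839, 0.1576, 0.0554]
eef_rot: [0.995, -0.099, 0.002, -0.001]
ft_force: [0.4, 0.3, 1.9]
width: 0.0653
t 4.25 pos [0.4839 0.1576 0.0554] az -11.3 w 0.065 F [0.4 0.3 1.9]
 shift cm [ 3.82  0.11 -4.45] turn 0.003
```

```bash

python3 -m jog '[[-0.14,0,0.28,0,0.25],[-0.13,0,0.28,0,0.25],[-0.12,0,0.28,0,0.25],[-0.1,0,0.28,0,0.25],[-0.1,0,0.28,0,0.25],[-0.05,0,0.1,0,0.25],[0,0,0,0,0.25],[0,0,0,0,0.25],[0,0,0,0,0.25],[0,0,0,0,0.25]]'
python3 - <<'E'
from h import *
to(.521,.149,.10,-11.5)
a=cam('side')['pixels'][170:380,60:340];b=cam('top')['pixels'][110:240,150:330]
a=cv2.resize(a,None,fx=1.6,fy=1.6);b=cv2.resize(b,(int(180*336/130),336))
cv2.imwrite('pics/c4.png',np.hstack([a,b])[:,:,::-1])
E
```

```text
time: 5.3
ee_pos: [0.4759, 0.1587, 0.0379]
eef_rot: [0.995, -0.099, 0.0, -0.0]
ft_force: [-0.5, -0.2, 1.0]
width: 0.0654
t 5.3 pos [0.4759 0.1587 0.0379] az -11.3 w 0.065 F [-0.5 -0.2  1. ]
 shift cm [ 4.62  0.06 -6.21] turn 0.003
```

View pics/c4.png

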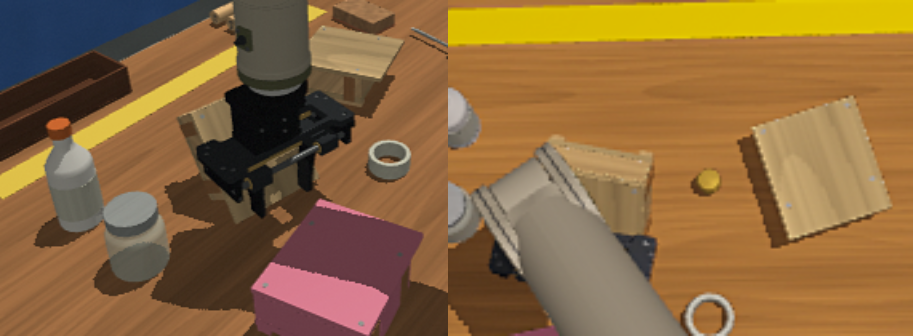

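The left crate is steeply tipped: the tips are at 16 mm height, which gives about 55°. No camera shows its underside. I let it down along the same arc.

```bash

python3 -m jog '[[0.1,0,-0.3,0,0.25],[0.1,0,-0.3,0,0.25],[0.12,0,-0.3,0,0.25],[0.15,0,-0.3,0,0.25],[0.18,0,-0.28,0,0.25],[0.2,0,-0.28,0,0.25],[0.2,0,-0.25,0,0.25],[0.22,0,-0.25,0,0.25],[0.22,0,-0.25,0,0.25],[0.25,0,-0.25,0,0.25]]'
python3 -m jog '[[0.25,0,-0.22,0,0.25],[0.25,0,-0.22,0,0.25],[0.3,0,-0.22,0,0.25],[0.3,0,-0.22,0,0.25],[0.3,0,-0.22,0,0.25],[0.3,0,-0.2,0,0.25],[0.3,0,-0.2,0,0.25],[0.3,0,-0.2,0,0.25],[0.3,0,-0.2,0,0.25],[0.3,0,-0.2,0,0.25]]'
python3 -c "
from h import *
to(.521,.149,.10,-11.5)"
```

```text
time: 6.4
ee_pos: [0.4928, 0.1553, 0.0685]
eef_rot: [0.995, -0.099, -0.001, 0.0]
ft_force: [-3.0, -1.1, 5.9]
width: 0.0652
time: 7.4
ee_pos: [0.5261, 0.1483, 0.0933]
eef_rot: [0.995, -0.099, 0.002, 0.0]
ft_force: [0.1, -0.8, 1.1]
width: 0.0652
t 7.4 pos [0.5261 0.1483 0.0933] az -11.4 w 0.065 F [ 0.1 -0.8  1.1]
 shift cm [-0.51  0.03 -0.67] turn 0.002
```

```bash

python3 -m jog '[[-0.5,0,-2,0,0.5],[0,0,-3,0,0.8],[0,2,-3,-0.1,1],[0,4,-1,-0.1,1],[0,4,0,-0.1,1],[0,4,0,-0.1,1],[0,4,0,-0.1,1],[0,2,0,0,1],[0,0,0,0,1],[0,0,0,0,1]]'
python3 - <<'E'
from h import *
to(.510,-.065,.052,17)
c=cam('top','t5.png');im=c['pixels'][:,:,::-1];hsv=cv2.cvtColor(np.ascontiguousarray(im),cv2.COLOR_BGR2HSV)
m=((hsv[...,1]<135)&(hsv[...,1]>40)&(hsv[...,2]>140)&(hsv[...,0]>15)&(hsv[...,0]<30)).astype(np.uint8)
m[:, :170]=0;m[:130]=0;m[215:]=0
m=cv2.morphologyEx(m,cv2.MORPH_OPEN,np.ones((5,5)))
for k in cv2.findContours(m,0,cv2.CHAIN_APPROX_NONE)[0]:
    if cv2.contourArea(k)<600: continue
    R=cv2.minAreaRect(np.array([onz(c,p[0][0],p[0][1],.064)[:2] for p in k],np.float32));print(R,cv2.boxPoints(R).round(3).tolist())
E
```

```text
time: 8.4
ee_pos: [0.5322, -0.0536, 0.1866]
eef_rot: [0.987, 0.163, -0.0, 0.0]
ft_force: [-0.6, 1.2, 0.3]
width: 0.0013
t 8.4 pos [ 0.5322 -0.0536  0.1866] az 18.7 w 0.001 F [-0.6  1.2  0.3]
 shift cm [-2.46  0.36 13.47] turn 0.03
((0.5950704216957092, 0.1339651644229889), (0.13357530534267426, 0.15158475935459137), 78.38985443115234) [[0.5070000290870667, 0.08399999886751175], [0.656000018119812, 0.05299999937415123], [0.6830000281333923, 0.18400000035762787], [0.5339999794960022, 0.2150000035762787]]
((0.5978192687034607, -0.1520346701145172), (0.1510034203529358, 0.10816864669322968), 16.940881729125977) [[0.5099999904632568, -0.12200000137090683], [0.5410000085830688, -0.22599999606609344], [0.6859999895095825, -0.18199999630451202], [0.6539999842643738, -0.07800000160932541]]
((0.5980961322784424, -0.058480583131313324), (0.2829338312149048, 0.12007749825716019), 8.620475769042969) [[0.4490000009536743, -0.019999999552965164], [0.46700000762939453, -0.13899999856948853], [0.746999979019165, -0.09700000286102295], [0.7289999723434448, 0.02199999988079071]]
```

The left crate fell back to exactly where it stood. Next I lower the closed fingers beside the right crate's ledge and swing the crate counterclockwise.

```bash

python3 -m jog '[[-1.2,0,2,0.03,1],[-1.3,0,3,0,1],[0,0,3,0,1],[0,0,3,0,1],[0,0,2,0,1],[0,0,0.5,0,1],[-0.5,0.5,0,-0.05,1],[-0.5,0.5,0,-0.05,1],[-0.5,0.6,0,-0.055,1],[-0.5,0.6,0,-0.055,1]]'
python3 -m jog '[[-0.52,0.58,0,-0.055,1],[-0.52,0.58,0,-0.055,1],[-0.52,0.58,0,-0.055,1],[-0.52,0.58,0,-0.055,1],[-0.52,0.58,0,-0.055,1],[-0.52,0.58,0,-0.055,1],[-0.52,0.58,0,-0.055,1],[-0.52,0.58,0,-0.055,1],[-0.52,0.58,0,-0.055,1],[-0.52,0.58,0,-0.055,1]]'
python3 - <<'E'
from h import *
to(.510,-.065,.052,17)
a=cam('side')['pixels'][130:320,180:430];b=cam('top')['pixels'][110:260,200:400]
a=cv2.resize(a,(500,380));b=cv2.resize(b,(506,380))
cv2.imwrite('pics/c6.png',cv2.resize(np.hstack([a,b])[:,:,::-1],None,fx=.79,fy=.79))
E
```

```text
time: 9.45
ee_pos: [0.4985, -0.0733, 0.0509]
eef_rot: [0.965, 0.264, 0.002, -0.001]
ft_force: [-0.1, -0.6, 0.0]
width: 0.0005
time: 10.45
ee_pos: [0.5054, -0.1405, 0.0592]
eef_rot: [0.847, 0.532, 0.004, -0.0]
ft_force: [-2.1, 0.3, -0.5]
width: 0.0005
t 10.45 pos [ 0.5054 -0.1405  0.0592] az 64.3 w 0.001 F [-2.1  0.3 -0.5]
 shift cm [ 7.   -2.86  0.76] turn 0.825
```

View pics/c6.png

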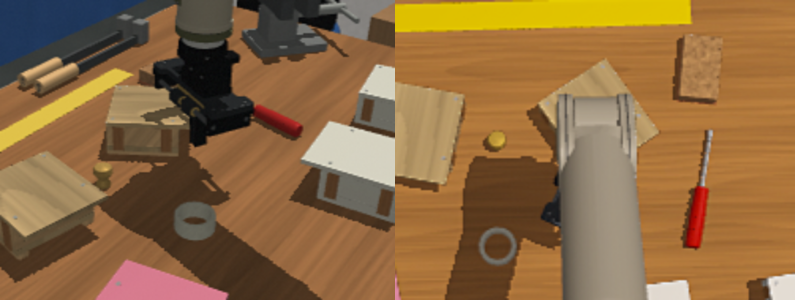

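The crate has swung to about 45–50°, with the left crate, knob and roll untouched. I keep swinging.

```bash

python3 -m jog '[[-0.5,0.6,0.2,-0.055,1],[-0.5,0.6,0.2,-0.055,1],[-0.5,0.6,0.2,-0.055,1],[-0.5,0.6,0.1,-0.055,1],[-0.5,0.6,0.1,-0.055,1],[-0.5,0.6,0.1,-0.055,1],[-0.5,0.6,0.1,-0.055,1],[-0.5,0.6,0.1,-0.055,1],[0,0,0,0,1],[0,-1,0,0,1]]'
python3 -m jog '[[-1,-3,0,0,1],[-1,-3,0,0,1],[-1,-2,-2,0,0.8],[0,0,-4,0,0.5],[0,0,-4,0,0.25],[0,0,-3,0,0.25],[-3,0,0,0,0.25],[-3,0,0,0,0.25],[-3,0,0,0,0.25],[-3,0,0,0,0.25]]'
python3 - <<'E'
from h import *
to(.510,-.065,.052,17)
c=cam('top','t7.png');im=c['pixels'][:,:,::-1];hsv=cv2.cvtColor(np.ascontiguousarray(im),cv2.COLOR_BGR2HSV)
m=((hsv[...,1]<135)&(hsv[...,1]>40)&(hsv[...,2]>140)&(hsv[...,0]>15)&(hsv[...,0]<30)).astype(np.uint8)
m[:, :170]=0;m[:130]=0;m[235:]=0
m=cv2.morphologyEx(m,cv2.MORPH_OPEN,np.ones((5,5)))
for k in cv2.findContours(m,0,cv2.CHAIN_APPROX_NONE)[0]:
    if cv2.contourArea(k)<600: continue
    R=cv2.minAreaRect(np.array([onz(c,p[0][0],p[0][1],.064)[:2] for p in k],np.float32));print(R,cv2.boxPoints(R).round(3).tolist())
cv2.imwrite('pics/c7.png',cv2.resize(im[110:260,200:400],None,fx=3,fy=3))
E
```

```text
time: 11.55
ee_pos: [0.5243, -0.1734, 0.0599]
eef_rot: [0.706, 0.708, -0.003, -0.011]
ft_force: [0.6, 0.6, -0.5]
width: 0.0002
time: 12.55
ee_pos: [0.4403, -0.3183, 0.1981]
eef_rot: [0.707, 0.707, -0.003, -0.007]
ft_force: [0.0, -0.3, -0.2]
width: 0.0565
t 12.55 pos [ 0.4403 -0.3183  0.1981] az 90.0 w 0.057 F [ 0.  -0.3 -0.2]
 shift cm [25.27  7.16 14.62] turn 1.273
((0.49370700120925903, -0.40221211314201355), (0.10682737827301025, 0.25296977162361145), 66.68729400634766) [[0.35600000619888306, -0.4009999930858612], [0.5889999866485596, -0.5009999871253967], [0.6309999823570251, -0.40299999713897705], [0.39899998903274536, -0.30300000309944153]]
((0.5950236320495605, 0.13373726606369019), (0.13404053449630737, 0.15158475935459137), 78.38985443115234) [[0.5070000290870667, 0.08299999684095383], [0.656000018119812, 0.05299999937415123], [0.6830000281333923, 0.18400000035762787], [0.5339999794960022, 0.2150000035762787]]
((0.6452523469924927, -0.1750248670578003), (0.15093685686588287, 0.13417360186576843), 44.43734359741211) [[0.5440000295639038, -0.18000000715255737], [0.6380000114440918, -0.2759999930858612], [0.7459999918937683, -0.17000000178813934], [0.6520000100135803, -0.07400000095367432]]
```

View pics/c7.png

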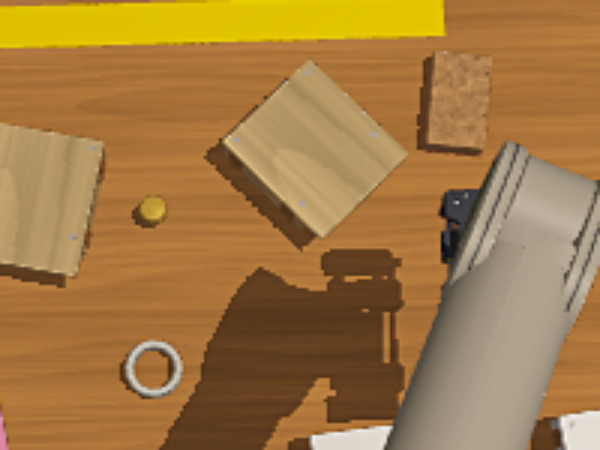

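In this crop the right crate stands at yaw 44°, lid centre at crop pixel (315,150), about 55 mm off its start because it translated more than I expected. Pushing its far right side leftward next should finish the rotation and bring it back near its starting spot.

```bash

python3 -m jog '[[1,3,0,0.13,1],[0.5,3.5,0,0.13,1],[0.5,4,0,0.13,1],[1,4,0,0.13,1],[1,3.5,0,0.13,1],[2,3,0,0.13,1],[2,3,0,0,1],[2,0,0,0,1],[2,0,0,0,1],[0,0,0,0,1]]'
python3 -c "
from h import *
to(.7553,-.2072,.05,44.4)"
```

```text
time: 13.6
ee_pos: [0.7273, -0.317, 0.1923]
eef_rot: [0.933, 0.359, -0.006, -0.004]
ft_force: [-0.0, 1.4, 0.1]
width: 0.0011
t 13.6 pos [ 0.7273 -0.317   0.1923] az 42.1 w 0.001 F [-0.   1.4  0.1]
 shift cm [ 9.55 -6.1  14.24] turn -0.04
```

```bash

python3 -m jog '[[3.2,-2,0,-0.02,1],[3.2,-2,0,-0.02,1],[3.2,-2,0,0,1],[0,0,3,0,1],[0,0,3,0,1],[0,0,3,0,1],[0,0,3,0,1],[0,0,2,0,1],[0,0,0.5,0,1],[0,0,0,0,1]]'
python3 -c "
from h import *
to(.7553,-.2072,.05,44.4)"
```

```text
time: 14.6
ee_pos: [0.7504, -0.2047, 0.0491]
eef_rot: [0.927, 0.374, -0.002, -0.003]
ft_force: [-0.1, -0.6, 1.2]
width: 0.0006
t 14.6 pos [ 0.7504 -0.2047  0.0491] az 43.9 w 0.001 F [-0.1 -0.6  1.2]
 shift cm [ 0.18  0.52 -0.09] turn -0.008
```

```bash

python3 -m jog '[[0,-0.7,0.05,0,1],[0.2,-0.7,0.05,-0.03,1],[0.35,-0.7,0.05,-0.06,1],[0.35,-0.7,0.05,-0.06,1],[0.35,-0.7,0.05,-0.06,1],[0.35,-0.7,0.05,-0.06,1],[0.35,-0.7,0.05,-0.06,1],[0.35,-0.7,0.05,-0.06,1],[0.35,-0.7,0.05,-0.06,1],[0,0,0,0,1]]'
cat >> h.py <<'E'
def crates(f=None):
    c=cam('top',f);im=c['pixels'][:,:,::-1];hsv=cv2.cvtColor(np.ascontiguousarray(im),cv2.COLOR_BGR2HSV)
    m=((hsv[...,1]<135)&(hsv[...,1]>40)&(hsv[...,2]>140)&(hsv[...,0]>15)&(hsv[...,0]<30)).astype(np.uint8)
    m[:,:170]=0;m[:90]=0;m[235:]=0;m[:,340:]=0
    m=cv2.morphologyEx(m,cv2.MORPH_OPEN,np.ones((5,5)))
    for k in cv2.findContours(m,0,cv2.CHAIN_APPROX_NONE)[0]:
        if cv2.contourArea(k)<600: continue
        R=cv2.minAreaRect(np.array([onz(c,p[0][0],p[0][1],.064)[:2] for p in k],np.float32))
        print(np.round(R[0],3),np.round(R[1],3),round(R[2],1),cv2.boxPoints(R).round(3).tolist())
E
python3 -c "
from h import *
to(.7553,-.2072,.05,44.4);crates('t8.png')"
```

```text
time: 15.6
ee_pos: [0.7187, -0.1418, 0.0605]
eef_rot: [0.812, 0.584, 0.006, 0.006]
ft_force: [-0.5, -0.1, 0.4]
width: 0.0005
t 15.6 pos [ 0.7187 -0.1418  0.0605] az 71.4 w 0.0 F [-0.5 -0.1  0.4]
 shift cm [-5.04  5.54  1.13] turn 0.471
[ 0.461 -0.225] [0.102 0.126] 89.0 [[0.3970000147819519, -0.2750000059604645], [0.5230000019073486, -0.2770000100135803], [0.5249999761581421, -0.17499999701976776], [0.39899998903274536, -0.17299999296665192]]
[0.595 0.134] [0.134 0.152] 78.6 [[0.5070000290870667, 0.08299999684095383], [0.656000018119812, 0.05299999937415123], [0.6830000281333923, 0.1850000023841858], [0.5339999794960022, 0.2150000035762787]]
[ 0.714 -0.19 ] [0.355 0.1  ] 6.9 [[0.5320000052452087, -0.16099999845027924], [0.5440000295639038, -0.26100000739097595], [0.8960000276565552, -0.21799999475479126], [0.8840000033378601, -0.11900000274181366]]
```

```bash

python3 -m jog '[[0.3,-0.7,0.2,-0.04,1],[0.3,-0.7,0.2,-0.04,1],[0.3,-0.7,0.2,-0.04,1],[0,0,0,0,1],[0,2,0,0,1],[0,2,-3,0,1],[-2,2,-4,0,1],[-4,1,-4,0,0.25],[-4,0,0,0,0.25],[-4,0,0,0,0.25]]'
python3 -m jog '[[-4,0,0,0,0.25],[-4,0,0,0,0.25],[-4,0,0,0,0.25],[-2,0,0,0,0.25],[0,0,0,0,0.25],[0,0,0,0,0.25],[0,0,0,0,0.25],[0,0,0,0,0.25],[0,0,0,0,0.25],[0,0,0,0,0.25]]'
python3 -c "
from h import *
to(.7553,-.2072,.05,44.4);crates('t9.png')"
```

```text
time: 16.65
ee_pos: [0.7451, -0.271, 0.1724]
eef_rot: [0.772, 0.636, 0.011, 0.009]
ft_force: [-0.5, -0.4, 0.1]
width: 0.017
time: 17.65
ee_pos: [0.7143, -0.4151, 0.1702]
eef_rot: [0.773, 0.634, 0.009, 0.007]
ft_force: [-0.3, 0.2, 0.2]
width: 0.0653
t 17.65 pos [ 0.7143 -0.4151  0.1702] az 78.7 w 0.065 F [-0.3  0.2  0.2]
 shift cm [21.13 -0.31 12.14] turn 0.599
[0.595 0.134] [0.135 0.151] 78.5 [[0.5070000290870667, 0.08299999684095383], [0.656000018119812, 0.05299999937415123], [0.6830000281333923, 0.1850000023841858], [0.5339999794960022, 0.2150000035762787]]
[ 0.624 -0.128] [0.094 0.133] 70.1 [[0.5450000166893005, -0.15000000596046448], [0.6710000038146973, -0.19499999284744263], [0.703000009059906, -0.10700000077486038], [0.5770000219345093, -0.061000000685453415]]
```

```bash

python3 -m jog '[[4.5,-0.3,0,0,1],[4.5,-0.3,0,0,1],[4.5,-0.3,0,0,1],[4.5,-0.3,0,0,1],[4.5,-0.3,0,0,1],[4.5,-0.3,0,0,1],[2,0,0,0,1],[0,0,3,0,1],[0,0,3,0,1],[0,0,0,0,1]]'
python3 -c "
from h import *
to(.74,-.132,.05,78.7)"
```

```text
time: 18.7
ee_pos: [0.7571, -0.1133, 0.112]
eef_rot: [0.772, 0.635, 0.011, 0.009]
ft_force: [-0.1, -0.0, -0.4]
width: 0.0014
t 18.7 pos [ 0.7571 -0.1133  0.112 ] az 78.9 w 0.001 F [-0.1 -0.  -0.4]
 shift cm [-2.2  -1.48  6.15] turn 0.003
```

```bash

python3 -m jog '[[-1.2,-0.5,3,0,1],[-1,-0.3,3,0,1],[0,-0.7,0.3,0,1],[0,-0.7,0.2,0,1],[0.1,-0.7,0.2,-0.04,1],[0.2,-0.7,0.2,-0.04,1],[0.2,-0.7,0.2,-0.04,1],[0.2,-0.7,0.2,-0.04,1],[0.2,-0.7,0.2,-0.04,1],[0.2,-0.7,0.2,-0.04,1]]'
python3 -m jog '[[0,2,0,0,1],[0,2,-3,0,1],[-2,2,-4,0,1],[-4,1,-4,0,0.25],[-4.5,0,0,0,0.25],[-4.5,0,0,0,0.25],[-4.5,0,0,0,0.25],[-4.5,0,0,0,0.25],[-4.5,0,0,0,0.25],[-3,0,0,0,0.25]]'
python3 -c "
from h import *
to(.7553,-.2072,.05,44.4);crates('t10.png')"
```

```text
time: 19.7
ee_pos: [0.6988, -0.1152, 0.0529]
eef_rot: [0.688, 0.725, 0.017, 0.02]
ft_force: [2.0, -0.6, -1.1]
width: 0.0003
time: 20.7
ee_pos: [0.7863, -0.4174, 0.2016]
eef_rot: [0.682, 0.73, 0.027, 0.031]
ft_force: [0.5, 0.1, -1.4]
width: 0.0484
t 20.7 pos [ 0.7863 -0.4174  0.2016] az 93.9 w 0.048 F [ 0.5  0.1 -1.4]
 shift cm [21.31 -2.87 14.79] turn 0.864
[0.595 0.134] [0.134 0.152] 78.4 [[0.5070000290870667, 0.08299999684095383], [0.656000018119812, 0.05299999937415123], [0.6830000281333923, 0.18400000035762787], [0.5339999794960022, 0.2150000035762787]]
[ 0.613 -0.117] [0.072 0.134] 74.6 [[0.5389999747276306, -0.13300000131130219], [0.6679999828338623, -0.16899999976158142], [0.6869999766349792, -0.10000000149011612], [0.5580000281333923, -0.06400000303983688]]
```

```bash

python3 -m jog '[[0,-4,0,0,0.25],[1,-4,0,0,0.25],[2,-4,0,0.1,0.25],[3,-3,0,0.1,0.25],[4,-2,0,0.1,0.25],[4,-1,2,0.03,0.25],[3,0,2,0,0.25],[1,0,2,0,0.25],[0,0,0,0,0.25],[0,0,0,0,0.25]]'
python3 -c "
from h import *
from scipy.spatial.transform import Rotation as Ro
to(.582,-.2285,.092,74.6);crates()
print(Ro.from_quat(r.read_state()['eef_rot']).as_matrix().round(3))"
```

```text
time: 21.75
ee_pos: [0.6378, -0.2415, 0.1451]
eef_rot: [0.8, 0.598, 0.036, 0.038]
ft_force: [-0.3, -0.9, 0.0]
width: 0.0652
t 21.75 pos [ 0.6378 -0.2415  0.1451] az 73.6 w 0.065 F [-0.3 -0.9  0. ]
 shift cm [-0.4  -6.24  4.68] turn -0.017
[0.595 0.134] [0.134 0.152] 78.7 [[0.5070000290870667, 0.08299999684095383], [0.656000018119812, 0.05299999937415123], [0.6830000281333923, 0.1850000023841858], [0.5339999794960022, 0.2150000035762787]]
[ 0.605 -0.26 ] [0.049 0.415] 87.6 [[0.3959999978542328, -0.2759999930858612], [0.8109999895095825, -0.2930000126361847], [0.8130000233650208, -0.24400000274181366], [0.39800000190734863, -0.22699999809265137]]
[[ 0.282  0.954  0.103]
 [ 0.959 -0.282 -0.017]
 [ 0.013  0.104 -0.995]]
```

The tool leaned about 6° when the move ran into the reach limit. I'll press with closed fingers at the middle of the ledge, so the lean doesn't matter.

```bash

python3 -m jog '[[0,-2,0,0,1],[-0.2,-2,0,-0.015,1],[-0.2,-2,0,0,1],[0,-0.3,0,0,1],[0,0,0,0,1],[0,0,1.5,0,1],[0,0,1,0,1],[0,0,0,0,1],[0,0,0,0,1],[0,0,0,0,1]]'
python3 - <<'E'
from h import *
from scipy.spatial.transform import Rotation as Ro
to(.580,-.228,.088,74.6)
print(Ro.from_quat(r.read_state()['eef_rot']).as_matrix().round(3))
a=cam('side')['pixels'][130:320,180:430];b=cam('top')['pixels'][110:260,200:400]
cv2.imwrite('pics/c11.png',np.hstack([cv2.resize(a,(400,304)),cv2.resize(b,(400,304))])[:,:,::-1])
E
```

```text
time: 22.8
ee_pos: [0.5818, -0.236, 0.1186]
eef_rot: [0.798, 0.6, 0.038, 0.043]
ft_force: [0.7, 0.1, -0.2]
width: 0.0015
t 22.8 pos [ 0.5818 -0.236   0.1186] az 74.0 w 0.001 F [ 0.7  0.1 -0.2]
 shift cm [ 0.69 -0.74  3.  ] turn -0.011
[[ 0.276  0.955  0.112]
 [ 0.961 -0.275 -0.023]
 [ 0.009  0.114 -0.993]]
```

View pics/c11.png

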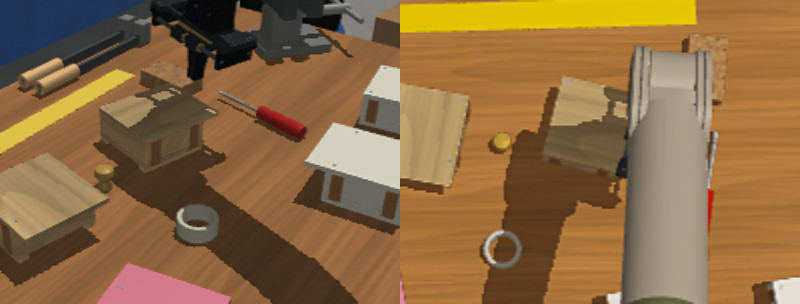

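The crate is turned so its far side faces the side camera, and the fingers hover over the ledge behind it. Now I press and tip it.

```bash

python3 -m jog '[[0.4,-0.4,1.2,0,1],[0.3,-0.3,1,0,1],[0,0,0.6,0,1],[0,0,0.4,0,1],[-0.2,0,0.4,0,1],[-0.3,0,0.25,0,1],[-0.3,0,0.2,0,1],[-0.3,0,0.2,0,1],[-0.3,0,0.2,0,1],[-0.3,0,0.2,0,1]]'
python3 -c "
from h import *
to(.580,-.228,.088,74.6)"
```

```text
time: 23.9
ee_pos: [0.5756, -0.2505, 0.0732]
eef_rot: [0.799, 0.599, 0.034, 0.046]
ft_force: [-0.4, 0.9, 3.7]
width: 0.0004
t 23.9 pos [ 0.5756 -0.2505  0.0732] az 73.8 w 0.0 F [-0.4  0.9  3.7]
 shift cm [ 2.28 -0.03 -1.49] turn -0.015
```

```bash

python3 -m jog '[[-0.22,-0.02,0.26,0,1],[-0.22,-0.02,0.26,0,1],[-0.21,-0.02,0.27,0,1],[-0.2,-0.02,0.28,0,1],[-0.19,-0.02,0.28,0,1],[-0.18,-0.02,0.28,0,1],[-0.16,-0.02,0.28,0,1],[-0.14,-0.02,0.28,0,1],[-0.12,-0.02,0.28,0,1],[-0.1,-0.02,0.28,0,1]]'
python3 -c "
from h import *
to(.580,-.228,.088,74.6)"
```

```text
time: 24.9
ee_pos: [0.5707, -0.2702, 0.0422]
eef_rot: [0.799, 0.599, 0.033, 0.046]
ft_force: [-0.2, -0.4, 1.3]
width: 0.0005
t 24.9 pos [ 0.5707 -0.2702  0.0422] az 73.7 w 0.001 F [-0.2 -0.4  1.3]
 shift cm [ 4.3   0.23 -4.59] turn -0.016
```

```bash

python3 -m jog '[[-0.06,0,0.2,0,1],[-0.06,0,0.2,0,1],[-0.05,0,0.2,0,1],[-0.05,0,0.15,0,1],[0,0,0.05,0,1],[0,0,0,0,1],[0,0,0,0,1],[0,0,0,0,1],[0,0,0,0,1],[0,0,0,0,1]]'
python3 - <<'E'
from h import *
to(.580,-.228,.088,74.6)
a=cam('side','s12.png')['pixels'][140:270,200:370]
cv2.imwrite('pics/c12.png',cv2.resize(a,None,fx=4.5,fy=4.5,interpolation=cv2.INTER_CUBIC)[:,:,::-1])
E
```

```text
time: 25.9
ee_pos: [0.571, -0.2731, 0.0336]
eef_rot: [0.799, 0.599, 0.033, 0.046]
ft_force: [-1.5, -1.3, 0.5]
width: 0.0005
t 25.9 pos [ 0.571  -0.2731  0.0336] az 73.7 w 0.001 F [-1.5 -1.3  0.5]
 shift cm [ 4.56  0.22 -5.47] turn -0.016
```

View pics/c12.png

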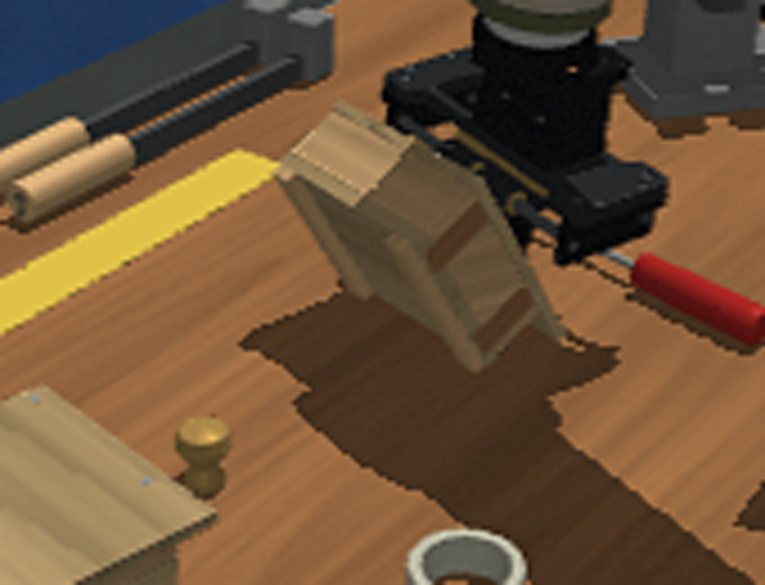

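The strip of underside between the skids, around crop (370,240), looks like uniform bare ply. I check that with numbers before relying on it.

```bash
python3 - <<'E'
from h import *
im=cv2.imread('pics/s12.png')
H=cv2.getPerspectiveTransform(np.float32([[60,-60],[60,60],[-60,60],[-60,-60]]),np.float32([[264,178],[287,192],[306,222],[280,206]]))
# underside is 8 mm behind the skid plane: show grey along 3 lines between the skids
for x in(40,20,0,-20,-40):
    q=cv2.perspectiveTransform(np.float32([[[x,y] for y in range(-70,71,10)]]),H)[0]
    print(x,[int(im[int(round(v)),int(round(u))].mean()) for u,v in q])
g=im.mean(2);print('darkest/median in strip',g[184:204,270:300].min(),np.median(g[190:200,276:290]))
# tilted model check: projected underside centre
c=cam('side');O=np.array([.6066,-.1398,0]);yw=np.radians(74.6);ex=np.array([np.cos(yw),np.sin(yw),0]);ey=np.array([-ex[1],ex[0],0]);ez=np.array([0,0,1.])
for th in(55,58):
    t=np.radians(th);P=lambda x,y,z:O-.06*ex+ (x+.06)*(np.cos(t)*ex+np.sin(t)*ez)+y*ey+z*(-np.sin(t)*ex+np.cos(t)*ez)
    print(th,'skid corners',[np.round(proj(c,P(a,b,0))).tolist() for a,b in((.06,-.06),(.06,.06),(-.06,.06),(-.06,-.06))],'ring -y..+y',[np.round(proj(c,P(0,b,.008))).tolist() for b in(-.044,-.03,-.017,0,.017)],'x',[np.round(proj(c,P(a,-.02,.008))).tolist() for a in(.035,-.035)])
E
```

```text
40 [76, 80, 80, 68, 59, 60, 60, 60, 61, 61, 63, 75, 82, 77, 81]
20 [80, 82, 81, 60, 63, 62, 64, 63, 63, 61, 62, 71, 76, 82, 81]
0 [79, 84, 79, 71, 63, 62, 59, 63, 64, 61, 65, 69, 75, 82, 81]
-20 [71, 79, 84, 81, 74, 68, 69, 68, 67, 67, 70, 70, 75, 83, 83]
-40 [68, 80, 83, 81, 57, 65, 70, 68, 70, 70, 64, 67, 76, 84, 83]
darkest/median in strip 44.666666666666664 63.5
55 skid corners [[258.0, 181.0], [285.0, 198.0], [305.0, 222.0], [278.0, 205.0]] ring -y..+y [[273.0, 194.0], [276.0, 195.0], [279.0, 197.0], [283.0, 200.0], [287.0, 202.0]] x [[273.0, 190.0], [284.0, 204.0]]
58 skid corners [[259.0, 180.0], [287.0, 197.0], [305.0, 222.0], [278.0, 205.0]] ring -y..+y [[274.0, 193.0], [277.0, 195.0], [280.0, 197.0], [284.0, 199.0], [288.0, 201.0]] x [[274.0, 189.0], [285.0, 203.0]]
```

The grey values are 60–70 all across the visible strip. The ring's centre band would fall inside it, at about (277–284, 195–199), and nothing dark is there. So the right crate is the plain one and the left is stamped. I let the right crate down.

```bash

python3 -m jog '[[0.08,0,-0.3,0,1],[0.1,0,-0.3,0,1],[0.1,0,-0.3,0,1],[0.12,0,-0.3,0,1],[0.15,0,-0.3,0,1],[0.18,0,-0.28,0,1],[0.2,0,-0.28,0,1],[0.2,0,-0.25,0,1],[0.22,0,-0.25,0,1],[0.22,0,-0.25,0,1]]'
python3 -m jog '[[0.25,0,-0.25,0,1],[0.25,0,-0.22,0,1],[0.25,0,-0.22,0,1],[0.3,0,-0.22,0,1],[0.3,0,-0.22,0,1],[0.3,0,-0.22,0,1],[0.3,0,-0.2,0,1],[0.3,0,-0.2,0,1],[0.3,0,-0.2,0,1],[0.3,0,-0.2,0,1]]'
python3 -m jog '[[0,0,-1,0,1],[0,0,-3,0,1],[0,0,-3,0,1],[-2,-2,-3,0.1,1],[-3,-3,0,0.1,1],[-3,-3,0,0.1,1],[-3,-3,0,0.1,1],[-2,-3,0,0.1,1],[0,-3,0,0.1,1],[0,-3,0,0.1,1]]'
python3 -c "
from h import *
to(.46,.16,.15,-11.5);crates('t13.png')"
```

```text
time: 27.0
ee_pos: [0.5746, -0.2577, 0.0662]
eef_rot: [0.799, 0.598, 0.034, 0.049]
ft_force: [-0.1, -2.2, 5.7]
width: 0.0007
time: 28.0
ee_pos: [0.5822, -0.2223, 0.0904]
eef_rot: [0.798, 0.6, 0.036, 0.048]
ft_force: [-0.3, -0.3, -0.4]
width: 0.0003
time: 29.0
ee_pos: [0.3418, -0.222, 0.17]
eef_rot: [0.959, 0.277, 0.051, 0.03]
ft_force: [0.8, 0.4, 0.3]
width: 0.0004
t 29.0 pos [ 0.3418 -0.222   0.17  ] az 32.4 w 0.0 F [0.8 0.4 0.3]
 shift cm [ 30.18 -26.21   2.21] turn 0.766
[0.595 0.134] [0.134 0.151] 78.5 [[0.5080000162124634, 0.08299999684095383], [0.656000018119812, 0.05299999937415123], [0.6830000281333923, 0.1850000023841858], [0.5339999794960022, 0.2150000035762787]]
[ 0.602 -0.155] [0.152 0.134] 74.8 [[0.5180000066757202, -0.210999995470047], [0.6470000147819519, -0.2460000067949295], [0.6869999766349792, -0.0989999994635582], [0.5580000281333923, -0.06400000303983688]]
```

Both crates are flat. The right one is about 5 mm from where it stood, though turned to yaw 75°. Next I go behind the left crate with the jaws open and square to the line.

```bash

python3 -m jog '[[3.4,2,-0.5,0.08,0.5],[3.6,1.6,0,0.08,0],[3.7,1.2,0,0.08,0],[1,-3.5,0,0.08,0],[0.5,-4,0,0.08,0],[0.3,-4,0,0.08,0],[0.2,-4,0,0.07,0],[0,-4,0,0,0],[0,-4,0,0,0],[0,-4,0,0,0]]'
python3 -c "
from h import *
from scipy.spatial.transform import Rotation as Ro
to(.455,.145,.15,.65)
print(Ro.from_quat(r.read_state()['eef_rot']).as_matrix().round(3))"
```

```text
time: 30.05
ee_pos: [0.4507, 0.0705, 0.1796]
eef_rot: [0.998, -0.014, 0.054, 0.014]
ft_force: [1.2, 0.4, -0.6]
width: 0.0727
t 30.05 pos [0.4507 0.0705 0.1796] az -1.6 w 0.073 F [ 1.2  0.4 -0.6]
 shift cm [-0.09 -7.53  2.76] turn -0.039
[[ 0.994 -0.03   0.108]
 [-0.027 -0.999 -0.03 ]
 [ 0.108  0.027 -0.994]]
```

```bash

python3 -m jog '[[-0.4,-3.9,0,-0.04,0],[-0.4,-3.9,0.5,0,0],[-0.3,0,2.5,0,0],[0,0,2.5,0,0],[0,0,2.5,0,0],[0,0,2.5,0,0],[0,0,1.5,0,0],[0,0,0.5,0,0],[0,0,0,0,0],[0,0,0,0,0]]'
python3 -c "
from h import *
to(.455,.145,.052,.65)"
```

```text
time: 31.05
ee_pos: [0.4536, 0.1544, 0.0523]
eef_rot: [0.998, 0.011, 0.056, 0.017]
ft_force: [0.2, 0.2, -0.2]
width: 0.0869
t 31.05 pos [0.4536 0.1544 0.0523] az 1.4 w 0.087 F [ 0.2  0.2 -0.2]
 shift cm [0.12 0.94 0.08] turn 0.014
```

```bash

python3 -m jog '[[1,0.3,0.12,0.01,0],[1,0.2,0.12,0,0],[1,0,0.12,0,0],[1,0,0.14,0,0],[1,0,0.14,0,0],[1,0,0.14,0,0],[1,0,0.14,0,0],[1,0,0.14,0,0],[1,0,0.14,0,0],[1,0,0.14,0,0]]'
python3 -c "
from h import *
to(.65,.145,.052,.65);crates('t14.png')"
```

```text
time: 32.05
ee_pos: [0.5633, 0.1482, 0.0521]
eef_rot: [0.998, 0.005, 0.056, 0.018]
ft_force: [-3.0, -1.3, 1.5]
width: 0.087
t 32.05 pos [0.5633 0.1482 0.0521] az 0.6 w 0.087 F [-3.  -1.3  1.5]
 shift cm [8.61 0.38 1.  ] turn -0.0
[ 0.602 -0.155] [0.152 0.134] 74.8 [[0.5180000066757202, -0.210999995470047], [0.6470000147819519, -0.2460000067949295], [0.6869999766349792, -0.0989999994635582], [0.5580000281333923, -0.06400000303983688]]
[0.586 0.092] [0.352 0.203] 47.4 [[0.3919999897480011, 0.03099999949336052], [0.5419999957084656, -0.10700000077486038], [0.7799999713897705, 0.15299999713897705], [0.6299999952316284, 0.28999999165534973]]
```

```bash

python3 -m jog '[[1,0,0.14,0,0],[1,0,0.14,0,0],[1,0,0.14,0,0],[1,0,0.14,0,0],[1,0,0.14,0,0],[1,0,0.14,0,0],[0.5,0,0.07,0,0],[0,0,0,0,0],[0,0,0,0,0],[0,0,0,0,0]]'
python3 - <<'E'
from h import *
to(.65,.145,.052,.65);crates('t15.png')
c=cam('top');im=cv2.resize(c['pixels'][85:235,140:360],None,fx=3.4,fy=3.4)[:,:,::-1]
cv2.imwrite('pics/c15.png',im)
E
```

```text
time: 33.1
ee_pos: [0.6357, 0.1502, 0.0504]
eef_rot: [0.998, 0.005, 0.057, 0.017]
ft_force: [-1.8, 0.4, 1.2]
width: 0.0871
t 33.1 pos [0.6357 0.1502 0.0504] az 0.7 w 0.087 F [-1.8  0.4  1.2]
 shift cm [1.43 0.54 0.02] turn 0.001
[ 0.451 -0.071] [0.13 0.1 ] 89.0 [[0.4000000059604645, -0.13500000536441803], [0.49900001287460327, -0.13699999451637268], [0.5009999871253967, -0.007000000216066837], [0.4020000100135803, -0.004999999888241291]]
[ 0.602 -0.155] [0.152 0.134] 74.8 [[0.5180000066757202, -0.210999995470047], [0.6470000147819519, -0.2460000067949295], [0.6869999766349792, -0.0989999994635582], [0.5580000281333923, -0.06400000303983688]]
[0.654 0.09 ] [0.357 0.195] 46.4 [[0.460999995470047, 0.02800000086426735], [0.6019999980926514, -0.10599999874830246], [0.8479999899864197, 0.15199999511241913], [0.7070000171661377, 0.28600001335144043]]
```

View pics/c15.png

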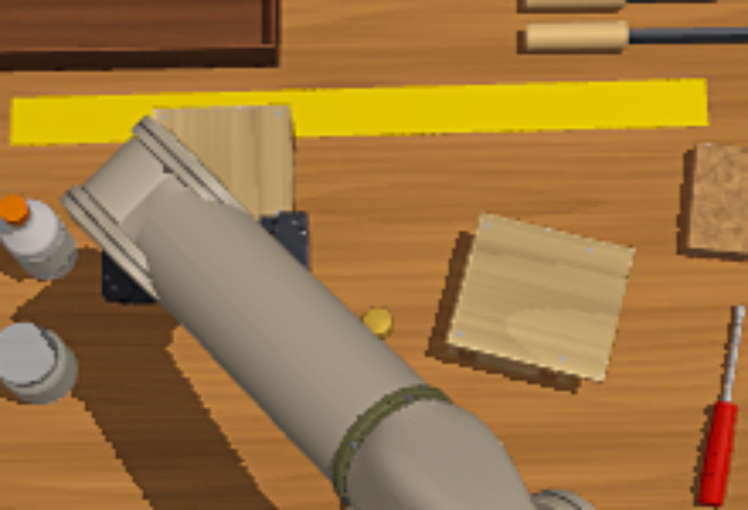

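The crate's far lid edge is at crop row ~106, from (155,107) to (292,104), over the tape and nearly parallel to it. I compute its offset.

```bash
python3 - <<'E'
from h import *
c=cam('top')
a=onz(c,140+155/3.4,85+107/3.4,.064);b=onz(c,140+292/3.4,85+104/3.4,.064);m=(a+b)/2
print(a.round(3),b.round(3),'yaw',np.degrees(np.arctan2(-(a-b)[0],(a-b)[1])).round(1),'x in line',m[0]-(.8149-.0115*(m[1]-.0207)))
E
```

```text
[0.797 0.214 0.064] [0.798 0.081 0.064] yaw 0.3 x in line -0.015827796723504428
```

```bash

python3 -m jog '[[0.5,0,0.07,0,0],[0.5,0,0.07,0,0],[0.5,0,0.07,0,0],[0,0,0,0,0],[-2,0,-0.2,0,0],[-4,0,-0.4,0,0],[-4,0,-1,0,0],[-3,0,-4,0,0],[0,2,-4,0,0],[0,4,-2,0,0]]'
python3 -m jog '[[0,4,0,0,0],[0,4,0,0,0],[0,4,0,0,0],[0,4,0,0,0],[0,4,0,0,0],[0,4,0,0,0],[0,3,0,0,0],[0,0,0,0,0],[0,0,0,0,0],[0,0,0,0,0]]'
python3 - <<'E'
from h import *
to(.65,.145,.052,.65);crates('t16.png')
c=cam('top');im=cv2.resize(c['pixels'][85:265,120:380],None,fx=3,fy=3)[:,:,::-1]
cv2.imwrite('pics/c16.png',im)
E
```

```text
time: 34.25
ee_pos: [0.5049, 0.0956, 0.1515]
eef_rot: [0.998, 0.008, 0.057, 0.016]
ft_force: [1.2, -0.9, 1.0]
width: 0.0868
time: 35.25
ee_pos: [0.5124, -0.1935, 0.1694]
eef_rot: [0.998, 0.005, 0.066, 0.023]
ft_force: [-0.4, -0.2, -0.0]
width: 0.087
t 35.25 pos [ 0.5124 -0.1935  0.1694] az 0.7 w 0.087 F [-0.4 -0.2 -0. ]
 shift cm [ 12.51 -34.26  11.94] turn 0.002
[ 0.517 -0.214] [0.243 0.105] 2.0 [[0.39399999380111694, -0.16599999368190765], [0.39800000190734863, -0.2709999978542328], [0.6399999856948853, -0.2630000114440918], [0.6370000243186951, -0.15800000727176666]]
[0.738 0.15 ] [0.15  0.132] 0.2 [[0.6629999876022339, 0.2160000056028366], [0.6629999876022339, 0.08299999684095383], [0.8130000233650208, 0.08399999886751175], [0.8130000233650208, 0.2160000056028366]]
```

View pics/c16.png

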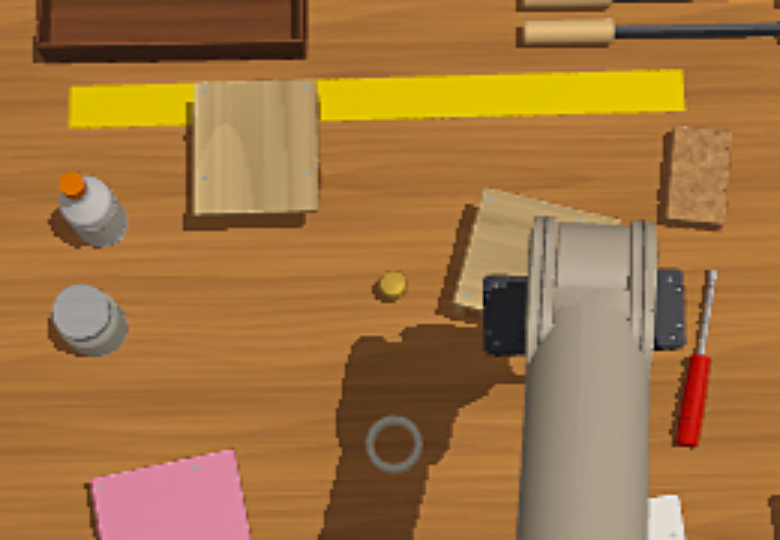

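The last view shows the stamped crate on the tape: far edge at x = 0.813 against the line's centre at 0.8134, and square. The other crate is flat, the bystanders look unmoved, and the hand is clear at 0.15 m. I hand the job in.

```bash
python3 -c "
from h import *
r.close_job();to(.5,0,.1,0)"
```

```text
the job is handed in; nothing more can be done
the job is handed in; nothing more can be done
```

I tipped both crates, found that the left one is the stamped crate, pushed it onto the dispatch line and handed the job in at about 35 s.

- **Tipping:** I tipped the left crate to about 55° and let it down, then the right crate to about 58° and let it down. These angles are worked out from the fingertip height.
- **Finding the stamp:** No camera could see the underside of a crate tipped where it stood. Before tipping the right crate, I turned it with sideways pushes so its underside would face the side camera. It showed uniform bare ply where the ring would have been, so I took the left crate as the stamped one. I never saw the stamp itself.
- **Stamped crate:** The last top view puts its far edge within 1 mm of the tape's centre line, square to it within about 0.5° and flat.
- **Plain crate:** It stands flat, about 5 mm from where it started, but I left it turned at about 75° instead of the original 17°. While I was turning it, it was briefly about 55 mm from its start. I left the turn because only its distance is judged and turning it back risked more movement.
- **Bystanders:** None looked moved in the last view. I judged this by eye and did not measure them again.
- **Tool lean:** The tool leaned about 6–7° after one move ran into the reach limit and stayed that way. It did no harm. The robot was touching nothing when I handed in.

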